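# Open the worn two-dial combination lock of the lab's sample box

### The job

Unlock the steel sample box: turn the left dial to 3 and the right dial to 7, then slide the bolt handle between the dials and the lid fully across to the left, so that the lid springs up. The lock is worn and its wheels have slipped a little on their spindles, so each dial catches a little before or after its number stands at the mark: turn it slowly on through that place, feel for the firm catch and let go of it there. Never force a dial against its catch nor the bolt against a dial that has not caught, and leave the things around the box where they are.

Things in the scene. Friction and masses are not known exactly. Their poses are not given: they have to be found in the camera images.
- lockbox: fixed steel lock box, 250 (x, front to back) x 260 (y) x 100 mm high; origin at the centre of its underside; its front (-x) faces the robot, +y is its left as seen from the robot. Its top is a steel lock plate (front 141 mm) with two dials (axes vertical, 75 mm in front of the box's centre, 60 mm left and right) and the bolt handle; behind the plate, flush with it, the lid
- dial_left_grip (a point): on the left dial's axis, half-way up its wing grip: an upright bar 40 x 12 mm, 26 mm high, from 110 to 136 mm above the table, standing on the number disc (76 mm diameter, top face 110 mm above the table). Turns with the dial: its x axis lies along the bar, towards the white line on one half of the bar's top and number 0. About 0.05 to 0.1 N m turns it, with a light click up to 0.2 N m at each number
- dial_left (a joint): left dial, rad, growing anticlockwise from above, no stops. Number n stands at the index mark (on the plate, far side) at n x 0.628: 3 at 1.885. Starts 0.6 to 1.2 more. Its one deep gate is at 3 but lies up to 0.24 rad before or after 1.885. In the gate a sprung pin drops in and the dial catches: 0.02 rad of play, then it stops as on a firm spring; over 1.5 N m is forcing it; let go, it stays caught
- dial_right_grip (a point): the same point on the right dial, a dial of the same size and kind
- dial_right (a joint): right dial, rad, same kind and sense: number 7 stands at the mark at 4.398. Starts 0.6 to 1.2 less. Its one gate is at 7 but lies up to 0.24 rad before or after 4.398, not by the same amount as the left dial's; it catches in the same way. As its pin drops into the gate the dial is first tugged onward with up to 0.5 N m, then stops; let go of within 0.06 rad of the gate it is drawn in
- bolt_grip (a point): on the axis of the bolt's upright round steel handle, half-way up: 14 mm diameter (its top 3 mm 18 mm), 34 mm high, from the plate 100 mm above the table to 134 mm. It stands in a slot that runs across the box, 12 mm in front of the box's centre, between the dials; at the start 13 mm right of the middle. The lid begins 31 mm behind it
- bolt (a joint): the bolt, m: 0 shut, 0.026 fully open; grows as the handle slides to the box's left (+y of the box). Slides at 2 to 5 N once both dials have caught and stays where it is left. While a dial has not caught, its pin bars the bolt rigidly after 1.5 mm; over 30 N there is forcing it
- lid (a joint): the lid, rad: 0 shut; sprung, hinged on the box's far edge, it jumps up to 0.30 (its front edge about 30 mm up) by itself once the bolt has moved about 19 mm
- adapter: bystander: turned aluminium tube adapter, 52 mm diameter, 44 mm high, standing on the table left of the box; origin at its underside
- reagent_jar: bystander: clear jar, 48 mm diameter, 75 mm high, right of the box; origin at its underside
- sample_bottle: bystander: amber bottle, 56 mm diameter, 115 mm high, left of the box towards its back; origin at its underside
- beaker: bystander: glass beaker, 66 mm diameter, 85 mm high, farther left; origin at its underside
- tube_rack: bystander: white rack of capped tubes, 200 x 75 x 103 mm, farther left; origin at its underside
- tip_box: bystander: pipette tip box, 122 x 87 x 80 mm, to the right near the robot; origin at its underside
- rotor_key: bystander: steel T-shaped rotor key lying on the table, 110 x 112 x 12 mm, to the right near the robot; origin below its crossbar

How it is judged:
At the end, for the whole second after the job is handed in: the left dial stands within half a number (0.30 rad) of 3 and the right dial within half a number of 7, the bolt is at least 22.5 of its 26 mm open, and the lid has sprung up by more than 0.2 rad (value of joint dial_left between 1.585 and 2.185 rad and value of joint dial_right between 4.098 and 4.698 rad and value of joint bolt above 0.0225 m and value of joint lid above 0.2 rad); the robot touches nothing.
It fails at once if the bolt is forced: pressed with more than 30 N against a pin of a dial that has not caught (contact force between any of pin_left, pin_right and bolt above 30 N).
It fails at once if a bystander is moved by more than 20 mm (distance of any of adapter, reagent_jar, sample_bottle, beaker, tube_rack, tip_box, rotor_key from where it was at the start of the episode above 0.02 m).
It fails at once if a dial is forced against its catch: its wheel presses on its pin with more than 50 N (about 1.5 N m on the dial) (contact force between pin_left and wheel_left above 50 N or contact force between pin_right and wheel_right above 50 N).
It also fails if it takes over 72 s, if anything falls off the work surface, if the arm or the gripper's body presses on something with over 40 N, if the wrist force passes 120 N, or if a joint passes its speed limit or range.

### The arm

A 6-joint arm with a two-finger parallel gripper is mounted at the origin on the work surface. World frame = base frame: x ahead of the robot, y to its left, z up, the work surface at z = 0. Lengths are in m, angles in rad, forces in N, time in s.
With the tool pointing down it reaches from about 0.375 to 0.975 m from the base axis. Payload 3.8 kg.
Tool frame: the origin (TCP) lies midway between the tips of the shut fingers; the grasp point (between the pads) lies 19 mm behind it; x points along the fingers, z is the direction in which the jaws open and shut, and the axes are right-handed (so a half turn about x gives the same grasp; the last joint's range is limited). The gripper opens to 85 mm and grips with 20 to 120 N. Pads are 22 mm wide; open, the fingers measure 114 mm over their backs; the gripper's body (76 mm by 85 mm) begins 54 mm behind the grasp point. The pads swing forward as they close: fully open they stand 13 mm farther back than shut.
Start: joints at [-1.267, 0.264, 1.604, -0, 1.274, -0.037], TCP at [0.226, -0.636, 0.231] pointing down, gripper open.
Joint ranges: [-2.63, 2.63], [-0.94, 2.18], [0.31, 2.57], [-1.31, 4.45], [0, 2.66], [-2.55, 2.55]. Speed limits (rad/s): [2.57, 2.57, 3.14, 3.14, 3.14, 3.14].

### API

Orientations are given as a unit quaternion [w, x, y, z].
In Python, from rig import manip gives the robot as it stands.
- The arm moves only by the shell command python3 -m handwheel 'ROWS' [FORCE]. ROWS is JSON, a list of rows, each a list of 5 numbers: the shift along the tool's x, y, z scaled (see below), then the turn about the tool's x scaled (see below), then the opening, from -1 (shut) to 1 (fully open), so that 0 is half open. A call has 1 to 20 rows; each row shifts and turns the commanded pose from where the row before left it, along the tool's axes as they then stand; what a row does not reach is not made up. The controller multiplies each number of a shift by 20 mm and each number of a turn by 0.15 rad. A row lasts 1/10 s, in which the tool goes at most 50 mm and 8.59 degrees, less where a joint would pass 70% of its speed; a pose out of reach is approached as far as the arm can. A call with a number of a shift or a turn outside -1 to 1 is refused whole. A call with a gripper value outside its range is refused whole. The fingers move at their own pace and stop on an object; FORCE is the grip in N (left out, the last holds). Time passes only in rows, so rows that do not move let the fingers close. It gives the time, the measured TCP pose, the force and the opening at its end, in the units of the state.
- manip.observe(): the state, without advancing time (a new reading comes with each control period).
- manip.capture(name): name is "side" or "top"; returns a dict with "img" (480x640x3 uint8, red, green, blue), "mtx" (3x3 intrinsics, pixels), "dist_coeffs" ([k1, k2, p1, p2, k3] as OpenCV has them; the pictures are not rectified), "rvec" (rotation vector, rad) and "tvec" (3), from world to camera coordinates, as OpenCV has them. Camera axes: x right, y down, z forward; pixel columns grow to the right and rows downward; lengths in m; the calibration is good to about 2 mm. A picture is of the moment at which its call begins. There is no depth.
- manip.job_done(): hands the job in, once; it reports no verdict.
The state is a dict: "time": time; "qpos": joint angles; "qd": joint speeds; "joint_torque": joint torques, N m; "eef_pos": TCP position; "tcp_rot": TCP orientation; "ft_force": force on the tool from outside, world axes, zero at the start; "ft_torque": the same for the moment, N m; "opening": finger opening in m.
Only numpy, scipy, OpenCV 4.12 (cv2) and the standard library are available. Lean on these libraries where they do the work, as an engineer would, in place of code of your own. Each camera call takes 0.05 s, during which the arm holds its last target.

## Working session

There is one attempt and no reset: what is moved stays moved. The work goes in short steps, Python scripts to look and compute and a shell command to move; the robot and the scene stay as the last step left them, time stands still between calls to the robot, and variables do not carry over. Pictures are saved under pics/ and viewed, and the job is handed in when it is done.

```bash
ls; mkdir -p pics
python3 - <<'E'
from rig import manip
import cv2
o=manip.observe()
for k,v in o.items(): print(k,v)
for n in("side","top"):
    c=manip.capture(n); cv2.imwrite(f"pics/{n}0.png",c["img"][:,:,::-1])
    print(n,c["mtx"],c["dist_coeffs"],c["rvec"],c["tvec"])
E
```

```text
pics
time 0.0
qpos [-1.26689290e+00  2.64765866e-01  1.60543125e+00  8.99045087e-06
  1.27370150e+00 -3.69103094e-02]
qd [ 1.49506938e-03 -6.20727273e-04 -3.14826683e-05  1.13528676e-04
  1.43399904e-03  1.38451577e-03]
joint_torque [-7.10988224e-04 -5.15114594e+01 -3.67310643e+01 -7.19151126e-05
  1.32487767e-02 -1.24651146e-05]
eef_pos [ 0.22538814 -0.63545122  0.22992256]
tcp_rot [ 0.57690242  0.40846379  0.57819492 -0.4074697 ]
ft_force [-0.29386591 -0.46955018 -0.24910334]
ft_torque [-0.01971593 -0.00546233  0.06711525]
opening 0.08552320560133192
side [[565.45610317   0.         315.91956878]
 [  0.         565.45610317 242.14909943]
 [  0.           0.           1.        ]] [-0.0291087  0.         0.         0.         0.       ] [ 2.27363532 -0.46950672  0.18871029] [-0.44686942  0.22540479  1.43936418]
top [[540.32957999   0.         312.56849141]
 [  0.         540.32957999 242.90424593]
 [  0.           0.           1.        ]] [-0.00591972  0.          0.          0.          0.        ] [ 2.18221048 -2.18118441  0.0805404 ] [0.04524235 0.47902709 1.42597593]
```

View pics/side0.png

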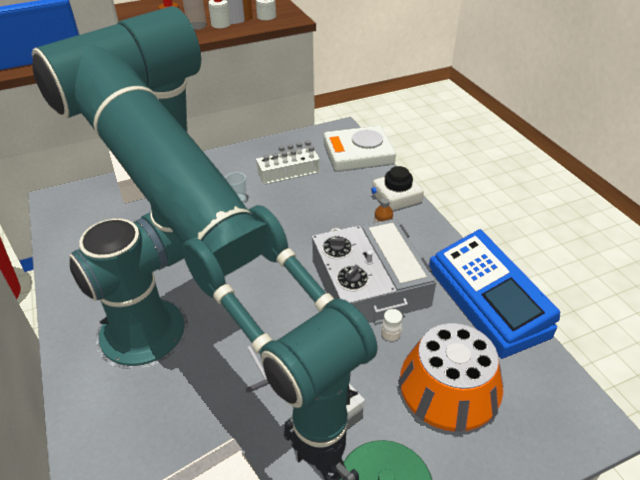

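View pics/top0.png

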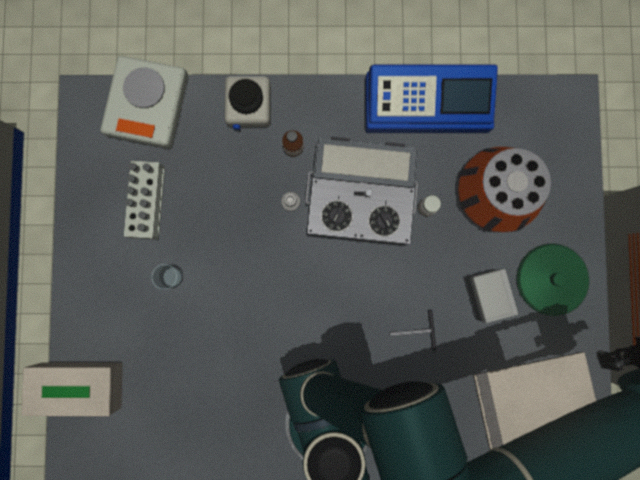

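The top view shows the box at about (360,190), with its dials at (337,215) and (384,220) and the bolt handle near (366,193). I'll zoom in on both views.

Run:
```python
import cv2
t=cv2.imread("pics/top0.png")[130:250,295:455]; s=cv2.imread("pics/side0.png")[205:330,300:450]
cv2.imwrite("pics/top0z.png",cv2.resize(t,None,fx=5,fy=5,interpolation=cv2.INTER_CUBIC))
cv2.imwrite("pics/side0z.png",cv2.resize(s,None,fx=4.8,fy=4.8,interpolation=cv2.INTER_CUBIC))
```

```text
(no output)
```

View pics/top0z.png

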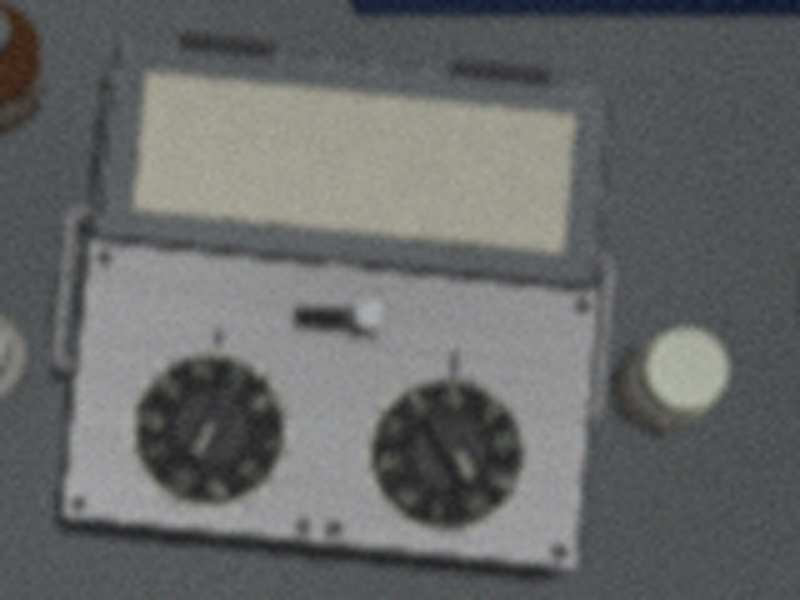

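View pics/side0z.png

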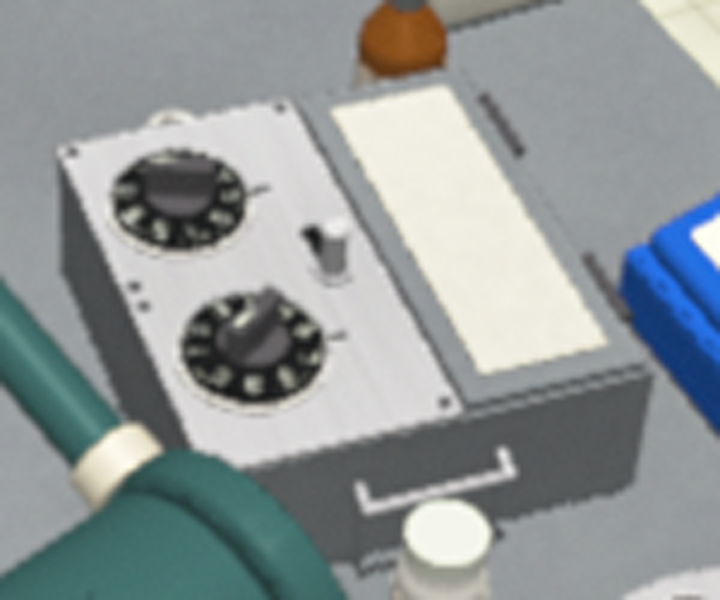

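```bash
cat > h.py <<'E'
import numpy as np, cv2
def ray(c,uv):
    p=cv2.undistortPoints(np.array([[uv]],float),c["mtx"],c["dist_coeffs"])[0,0]
    R=cv2.Rodrigues(np.array(c["rvec"],float))[0]; t=np.array(c["tvec"],float).ravel()
    return -R.T@t, R.T@np.array([p[0],p[1],1])
def onz(c,uv,z):
    o,d=ray(c,uv); return o+d*(z-o[2])/d[2]
def proj(c,P): return cv2.projectPoints(np.array(P,float).reshape(-1,3),np.array(c["rvec"],float),np.array(c["tvec"],float),c["mtx"],c["dist_coeffs"])[0].reshape(-1,2)
def z2(u,v,ox,oy,f): return ((u+.5)/f-.5+ox,(v+.5)/f-.5+oy)
E
python3 - <<'E'
from h import *
from rig import manip
T=manip.capture("top");S=manip.capture("side")
tz=lambda u,v,z: onz(T,z2(u,v,295,130,5),z)
sz=lambda u,v,z: onz(S,z2(u,v,300,205,4.8),z)
def show(n,a): print(n,np.round(a,4))
pt={}
for n,a,b,z in [("FLs",(105,258),(280,107),.1),("FRs",(583,305),(445,403),.1),("NLs",(78,503),(70,152),.1),("NRs",(560,551),None,.1),
 ("dL",(210,428),(178,200),.11),("dR",(448,453),(253,346),.11),("idxL",(218,338),(258,189),.1),("idxR",(455,363),(337,336),.1),("bolt",(369,314),(335,230),.134),
 ("lineL0",(212,423),None,.136),("lineL1",(200,455),None,.136),("lineR0",(455,455),None,.136),("lineR1",(470,477),None,.136)]:
    p=tz(*a,z); q=sz(*b,z) if b else [np.nan]*3
    pt[n]=p; print(n,np.round(p,4),np.round(q,4))
d=lambda a,b:(pt[b]-pt[a])
for a,b in [("FRs","FLs"),("NRs","NLs"),("dR","dL"),("NLs","FLs"),("NRs","FRs"),("idxR","idxL"),("dL","idxL"),("dR","idxR")]:
    v=d(a,b); print(a,b,np.linalg.norm(v).round(4),np.degrees(np.arctan2(v[1],v[0])).round(2))
E
```

```text
FLs [0.6302 0.0377 0.1   ] [0.6292 0.036  0.1   ]
FRs [ 0.6061 -0.2051  0.1   ] [ 0.6045 -0.2073  0.1   ]
NLs [0.505  0.0513 0.1   ] [0.5027 0.0492 0.1   ]
NRs [ 0.4807 -0.1918  0.1   ] [nan nan nan]
dL [ 0.5418 -0.0151  0.11  ] [ 0.5377 -0.0217  0.11  ]
dR [ 0.5293 -0.1345  0.11  ] [ 0.5271 -0.1392  0.11  ]
idxL [ 0.5891 -0.0197  0.1   ] [ 0.5871 -0.0219  0.1   ]
idxR [ 0.5764 -0.1398  0.1   ] [ 0.5754 -0.142   0.1   ]
bolt [ 0.5956 -0.0929  0.134 ] [ 0.5936 -0.1001  0.134 ]
lineL0 [ 0.541  -0.0149  0.136 ] [nan nan nan]
lineL1 [ 0.5251 -0.009   0.136 ] [nan nan nan]
lineR0 [ 0.5252 -0.1345  0.136 ] [nan nan nan]
lineR1 [ 0.5143 -0.1418  0.136 ] [nan nan nan]
FRs FLs 0.244 84.33
NRs NLs 0.2443 84.31
dR dL 0.1201 83.98
NLs FLs 0.126 -6.21
NRs FRs 0.1261 -6.05
idxR idxL 0.1208 83.94
dL idxL 0.0485 -5.58
dR idxR 0.0484 -6.42
```

Both views agree to about 2 mm. The box yaw is about -5.9°. The white lines put the left dial at about 2.9 rad and the right dial at about 3.7 rad, both inside their stated ranges. Next I work out the travel in tool axes.

```bash
cat >> h.py <<'E'
from scipy.spatial.transform import Rotation as Ro
YAW=-5.9
DL=np.array([.5410,-.0158]);DR=np.array([.5286,-.1352]);BO=np.array([.5957,-.0953])
def plan(o,xyz,jaw=None):
    q=o["tcp_rot"];R=Ro.from_quat([q[1],q[2],q[3],q[0]]).as_matrix()
    d=R.T@(np.array(xyz)-o["eef_pos"])
    print("pos",np.round(o["eef_pos"],4),"x-axis",R[:,0].round(3),"jaw deg",np.degrees(np.arctan2(R[1,2],R[0,2])).round(2),"open",round(o["opening"],4),"t",o["time"])
    print("shift units",(d/.02).round(3))
    if jaw is not None:
        ph=np.degrees(np.arctan2(R[1,2],R[0,2]))
        e=(jaw-ph+90)%180-90
        print("turn deg ccw",e.round(2),"units",(-np.radians(e)/.15).round(3),"j6",o["qpos"][5])
E
python3 - <<'E'
from h import *
from rig import manip
o=manip.observe()
plan(o,[*DR,.25],26+90)
E
```

```text
pos [ 0.2255 -0.6357  0.2304] x-axis [-0.     0.001 -1.   ] jaw deg -70.48 open 0.0857 t 0.2
shift units [ -0.951  22.649 -18.524]
turn deg ccw 6.48 units -0.753 j6 -0.03687096218788762
```

```bash
python3 -m handwheel '[[-1,0,0,0,-0.1],[-0.5,0.5,-0.4,0,-0.1],[0,0.93,-0.75,0,-0.1],[0,0.93,-0.75,0,-0.1],[0,0.93,-0.75,0,-0.1],[0,0.93,-0.75,0,-0.1],[0,0.93,-0.75,0,-0.1],[0,0.93,-0.75,0,-0.1],[0,0.93,-0.75,0,-0.1],[0,0.93,-0.75,0,-0.1],[0,0.93,-0.75,0,-0.1],[0,0.93,-0.75,0,-0.1]]' 40
python3 - <<'E'
from h import *
from rig import manip
plan(manip.observe(),[*DR,.25],26+90)
E
```

```text
time: 1.4
eef_pos: [0.3582, -0.4201, 0.2616]
tcp_rot: [0.578, 0.408, 0.577, -0.408]
ft_force: [0.0, -0.8, -0.3]
opening: 0.0385
pos [ 0.3582 -0.4201  0.2616] x-axis [ 0.001 -0.    -1.   ] jaw deg -70.46 open 0.0385 t 1.4
shift units [  0.583  12.793 -10.576]
turn deg ccw 6.46 units -0.752 j6 0.3195385486525415
```

```bash
python3 -m handwheel '[[0,0.93,-0.77,0,-0.1],[0,0.93,-0.77,0,-0.1],[0,0.93,-0.77,0,-0.1],[0,0.93,-0.77,0,-0.1],[0,0.93,-0.77,0,-0.1],[0,0.93,-0.77,0,-0.1],[0,0.93,-0.77,0,-0.1],[0,0.93,-0.77,0,-0.1],[0,0.93,-0.77,0,-0.1],[0,0.93,-0.77,0,-0.1],[0,0.93,-0.77,0,-0.1],[0,0.93,-0.77,0,-0.1],[0,0.93,-0.77,0,-0.1],[0,0,0,-0.7,-0.1],[0,0,0,0,-0.1],[0,0,0,0,-0.1]]' 40
python3 - <<'E'
from h import *
from rig import manip
plan(manip.observe(),[*DR,.17],26+90)
for n in("side","top"):
    c=manip.capture(n); cv2.imwrite(f"pics/{n}1.png",c["img"][:,:,::-1])
t=cv2.imread("pics/top1.png")[130:250,295:455]; s=cv2.imread("pics/side1.png")[165:315,290:490]
cv2.imwrite("pics/1z.png",np.hstack([cv2.resize(t,(400,300)),cv2.resize(s,(400,300))]))
E
```

```text
time: 3.0
eef_pos: [0.5183, -0.1518, 0.2615]
tcp_rot: [0.598, 0.378, 0.598, -0.378]
ft_force: [0.5, 0.4, 0.2]
opening: 0.0385
pos [ 0.5183 -0.1518  0.2615] x-axis [ 0. -0. -1.] jaw deg -64.56 open 0.0385 t 3.0
shift units [ 4.574  0.82  -0.529]
turn deg ccw 0.56 units -0.065 j6 0.795753821933716
```

View pics/1z.png

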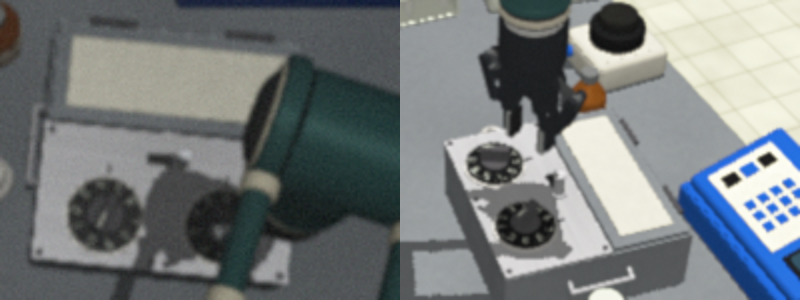

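```bash
python3 -m handwheel '[[0.5,0.41,-0.265,-0.065,-0.1],[1,0.41,-0.265,0,-0.1],[1,0,0,0,-0.1],[1,0,0,0,-0.1],[1,0,0,0,-0.1],[1,0,0,0,-0.1],[0,0,0,0,-0.1],[0,0,0,0,-0.1]]' 40
python3 - <<'E'
from h import *
from rig import manip
o=manip.observe();plan(o,[*DR,.1155],26+90);print(o["ft_force"],o["ft_torque"])
c=manip.capture("side");cv2.imwrite("pics/2z.png",cv2.resize(c["img"][165:315,290:490,::-1],(800,600)))
E
```

```text
time: 3.9
eef_pos: [0.5283, -0.1353, 0.1507]
tcp_rot: [0.599, 0.374, 0.6, -0.374]
ft_force: [0.5, -0.9, -0.2]
opening: 0.0385
pos [ 0.5283 -0.1353  0.1507] x-axis [-0.001  0.001 -1.   ] jaw deg -63.93 open 0.0385 t 3.9
shift units [1.758 0.019 0.005]
turn deg ccw -0.07 units 0.009 j6 0.8191194562834493
[ 0.52788369 -0.94901507 -0.16650118] [ 0.011599   -0.05245579 -0.03146843]
```

View pics/2z.png

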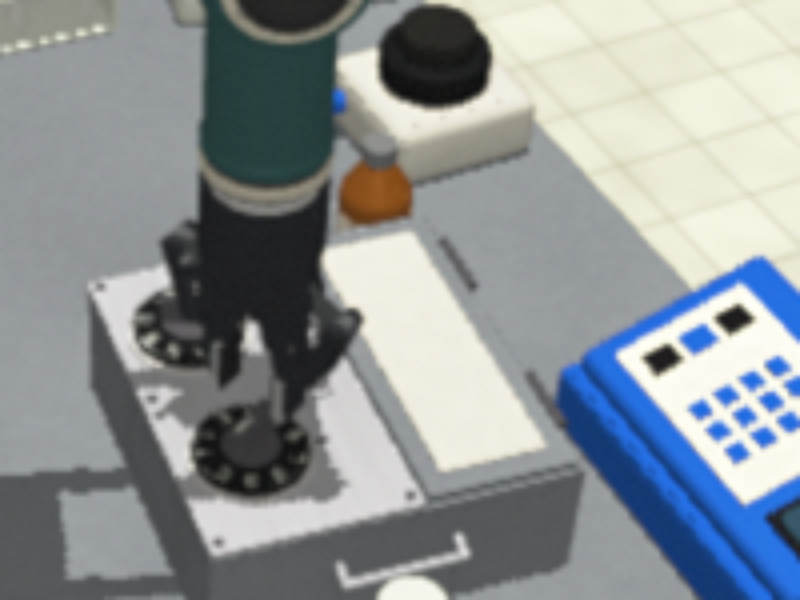

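The fingers stand over the right dial at (230,370) and (285,400), on either side of the bar. I'll descend and close.

```bash
python3 -m handwheel '[[0.8,0,0,0,-0.1],[0.6,0,0,0,-0.1],[0.35,0,0,0,-0.1],[0,0,0,0,-0.1]]' 40
python3 - <<'E'
from h import *
from rig import manip
o=manip.observe();plan(o,[*DR,.1155],26+90);print(o["ft_force"],o["ft_torque"])
E
```

```text
time: 4.35
eef_pos: [0.5279, -0.1353, 0.1154]
tcp_rot: [0.599, 0.374, 0.601, -0.374]
ft_force: [-0.3, 0.0, -1.2]
opening: 0.0385
pos [ 0.5279 -0.1353  0.1154] x-axis [-0.002  0.001 -1.   ] jaw deg -63.91 open 0.0385 t 4.35
shift units [-0.008  0.035  0.01 ]
turn deg ccw -0.09 units 0.011 j6 0.8186942533467083
[-0.28682036  0.04487934 -1.15814577] [0.02609818 0.01807874 0.02428716]
```

```bash
python3 -m handwheel '[[0,0,0,0,-0.3],[0,0,0,0,-0.5],[0,0,0,0,-0.7],[0,0,0,0,-1],[0,0,0,0,-1],[0,0,0,0,-1]]' 40
python3 - <<'E'
from h import *
from rig import manip
o=manip.observe();plan(o,[*DR,.1155]);print(o["ft_force"],o["ft_torque"])
E
```

```text
time: 4.95
eef_pos: [0.529, -0.1349, 0.1171]
tcp_rot: [0.6, 0.375, 0.6, -0.374]
ft_force: [-1.2, 5.6, 6.2]
opening: 0.0113
pos [ 0.529  -0.1349  0.1171] x-axis [ 0.001  0.001 -1.   ] jaw deg -63.91 open 0.0113 t 4.95
shift units [ 0.078 -0.024  0.004]
[-1.16599202  5.60032951  6.18125638] [ 0.99282998  0.21447443 -0.03309269]
```

```bash
python3 -m handwheel '[[-0.08,0,0,0,-1],[0,0,0,-0.15,-1],[0,0,0,-0.2,-1],[0,0,0,0,-1]]' 40
cat > st.py <<'E'
from h import *
from rig import manip
o=manip.observe()
q=o["tcp_rot"];R=Ro.from_quat([q[1],q[2],q[3],q[0]]).as_matrix()
j=np.degrees(np.arctan2(R[1,2],R[0,2]))
print("t",o["time"],"jaw",j.round(2),"pos",np.round(o["eef_pos"],4),"F",np.round(o["ft_force"],1),"T",np.round(o["ft_torque"],3),"open",round(o["opening"],4),"j6",round(o["qpos"][5],3))
E
python3 st.py
```

```text
time: 5.35
eef_pos: [0.5288, -0.1348, 0.1171]
tcp_rot: [0.61, 0.359, 0.61, -0.358]
ft_force: [2.3, 4.7, -2.7]
opening: 0.0107
t 5.35 jaw -60.87 pos [ 0.5288 -0.1348  0.1171] F [ 2.3  4.7 -2.7] T [ 0.897 -0.414  0.041] open 0.0107 j6 0.765
```

```bash
python3 -m handwheel '[[0,0,0,-0.3,-1],[0,0,0,-0.3,-1],[0,0,0,-0.3,-1],[0,0,0,0,-1]]' 40;python3 st.py
python3 -m handwheel '[[0,0,0,-0.3,-1],[0,0,0,-0.3,-1],[0,0,0,0,-1]]' 40;python3 st.py
```

```text
time: 5.75
eef_pos: [0.5287, -0.1345, 0.1171]
tcp_rot: [0.632, 0.317, 0.633, -0.316]
ft_force: [2.0, 6.0, -1.9]
opening: 0.011
t 5.75 jaw -53.11 pos [ 0.5287 -0.1345  0.1171] F [ 2.   6.  -1.9] T [ 0.986 -0.403  0.07 ] open 0.011 j6 0.63
time: 6.05
eef_pos: [0.5285, -0.1344, 0.1171]
tcp_rot: [0.646, 0.288, 0.646, -0.287]
ft_force: [2.1, 6.2, -1.4]
opening: 0.0111
t 6.05 jaw -47.96 pos [ 0.5285 -0.1344  0.1171] F [ 2.1  6.2 -1.4] T [ 1.178 -0.334  0.088] open 0.0111 j6 0.54
```

```bash
python3 -m handwheel '[[0,0.05,-0.055,0,-1],[0,0,0,-0.2,-1],[0,0,0,0,-1]]' 40;python3 st.py
python3 -m handwheel '[[0,0,0,-0.2,-1],[0,0,0,0,-1]]' 40;python3 st.py
```

```text
time: 6.35
eef_pos: [0.5285, -0.1342, 0.1171]
tcp_rot: [0.65, 0.277, 0.65, -0.278]
ft_force: [2.8, 1.3, -6.1]
opening: 0.0112
t 6.35 jaw -46.21 pos [ 0.5285 -0.1342  0.1171] F [ 2.8  1.3 -6.1] T [ 0.26  -0.456  0.119] open 0.0112 j6 0.512
time: 6.55
eef_pos: [0.5284, -0.1342, 0.1172]
tcp_rot: [0.654, 0.268, 0.655, -0.268]
ft_force: [3.4, 0.5, -8.5]
opening: 0.0111
t 6.55 jaw -44.5 pos [ 0.5284 -0.1342  0.1172] F [ 3.4  0.5 -8.5] T [ 0.175 -0.63   0.063] open 0.0111 j6 0.482
```

```bash
for i in 1; do python3 -m handwheel '[[0.05,0,0,-0.15,-1],[0,0,0,-0.15,-1],[0,0,0,0,-1]]' 40;python3 st.py; python3 -m handwheel '[[0,0,0,-0.15,-1],[0,0,0,-0.15,-1],[0,0,0,0,-1]]' 40 >/dev/null;python3 st.py; done
```

```text
time: 6.85
eef_pos: [0.5284, -0.1341, 0.1171]
tcp_rot: [0.66, 0.253, 0.66, -0.253]
ft_force: [-0.5, 1.4, -2.1]
opening: 0.0111
t 6.85 jaw -41.93 pos [ 0.5284 -0.1341  0.1171] F [-0.5  1.4 -2.1] T [0.288 0.067 0.106] open 0.0111 j6 0.438
t 7.15 jaw -39.35 pos [ 0.5283 -0.134   0.1171] F [-1.   1.5  0.8] T [0.419 0.336 0.003] open 0.0113 j6 0.393
```

Run:
```python
from h import *
from rig import manip
c=manip.capture("side");cv2.imwrite("pics/3z.png",cv2.resize(c["img"][205:305,310:440,::-1],(780,600),interpolation=cv2.INTER_CUBIC))
```

```text
(no output)
```

View pics/3z.png

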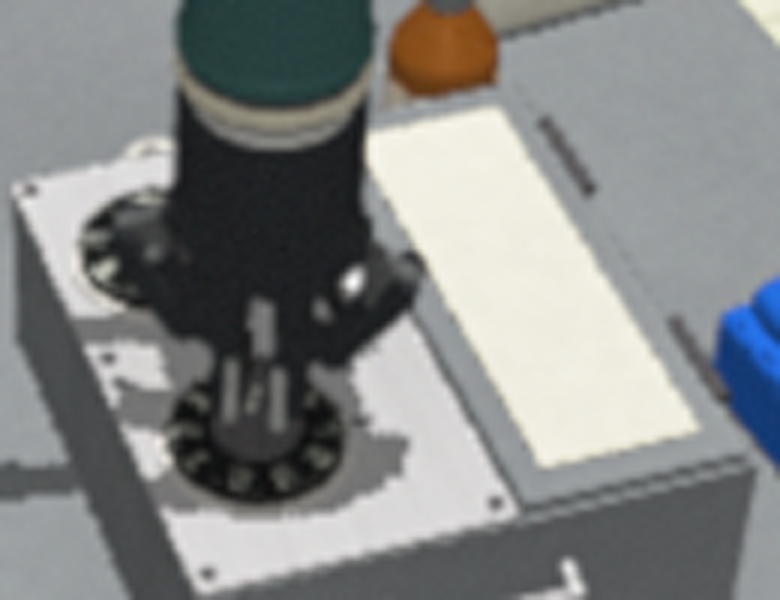

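```bash
python3 -m handwheel '[[0,0,0,-0.15,-1],[0,0,0,-0.15,-1],[0,0,0,0,-1]]' 30 >/dev/null;python3 st.py
```

```text
t 7.5 jaw -36.77 pos [ 0.5283 -0.134   0.1171] F [-4.7  1.8  4.3] T [0.472 0.774 0.051] open 0.0111 j6 0.348
```

```bash
python3 -m handwheel '[[0,0,0,-0.15,-1],[0,0,0,-0.15,-1],[0,0,0,0,-1]]' 30 >/dev/null;python3 st.py
```

```text
t 7.8 jaw -34.21 pos [ 0.5282 -0.1339  0.117 ] F [-5.1  2.7  3.8] T [0.542 0.808 0.067] open 0.0109 j6 0.303
```

```bash
python3 -m handwheel '[[0,0,0,-0.15,-1],[0,0,0,-0.15,-1],[0,0,0,0,-1]]' 30 >/dev/null;python3 st.py
```

```text
t 8.1 jaw -31.63 pos [ 0.5281 -0.1339  0.1171] F [-5.   3.5  3.4] T [0.558 0.83  0.014] open 0.011 j6 0.258
```

```bash
python3 -m handwheel '[[0,0,0,-0.15,-1],[0,0,0,-0.15,-1],[0,0,0,0,-1]]' 30 >/dev/null;python3 st.py
```

```text
t 8.4 jaw -29.05 pos [ 0.528  -0.1338  0.1171] F [-5.3  3.3  4.8] T [0.575 0.89  0.046] open 0.011 j6 0.213
```

```bash
python3 -m handwheel '[[0,0,0,-0.15,-1],[0,0,0,-0.15,-1],[0,0,0,0,-1]]' 30 >/dev/null;python3 st.py
```

```text
t 8.7 jaw -26.47 pos [ 0.5279 -0.1338  0.1171] F [-5.8  3.5  4.4] T [0.559 0.994 0.047] open 0.011 j6 0.168
```

```bash
python3 -m handwheel '[[0,0,0,-0.15,-1],[0,0,0,-0.15,-1],[0,0,0,0,-1]]' 30 >/dev/null;python3 st.py
```

```text
t 9.0 jaw -23.9 pos [ 0.5278 -0.1337  0.117 ] F [-5.2  2.8  3.4] T [ 0.632  0.99  -0.052] open 0.0113 j6 0.123
```

```bash
python3 -m handwheel '[[0,0,0,-0.15,-1],[0,0,0,-0.15,-1],[0,0,0,0,-1]]' 30 >/dev/null;python3 st.py
```

```text
t 9.3 jaw -21.31 pos [ 0.5277 -0.1337  0.1171] F [-7.3  3.5  5.6] T [ 0.643  1.117 -0.03 ] open 0.0109 j6 0.078
```

```bash
python3 -m handwheel '[[0,0,0,-0.15,-1],[0,0,0,-0.15,-1],[0,0,0,0,-1]]' 30 >/dev/null;python3 st.py
```

```text
t 9.6 jaw -18.71 pos [ 0.5276 -0.1336  0.117 ] F [-6.2  3.6  4.8] T [0.615 1.104 0.202] open 0.011 j6 0.033
```

```bash
python3 -m handwheel '[[0,0,0,-0.15,-1],[0,0,0,-0.15,-1],[0,0,0,0,-1]]' 30 >/dev/null;python3 st.py
```

```text
t 9.9 jaw -16.16 pos [ 0.5275 -0.1336  0.1171] F [-5.8  2.8  5.3] T [ 0.673  1.173 -0.003] open 0.0113 j6 -0.012
```

```bash
python3 -m handwheel '[[0,0,0,-0.15,-1],[0,0,0,0,-1]]' 30 >/dev/null;python3 st.py
```

```text
t 10.1 jaw -14.87 pos [ 0.5274 -0.1336  0.117 ] F [-7.3  2.8  5.2] T [0.663 1.157 0.013] open 0.0111 j6 -0.034
```

```bash
python3 -m handwheel '[[0,0,0,-0.15,-1],[0,0,0,0,-1]]' 30 >/dev/null;python3 st.py
```

```text
t 10.3 jaw -13.61 pos [ 0.5274 -0.1336  0.117 ] F [-6.6  4.3  6.3] T [ 0.614  1.193 -0.15 ] open 0.0113 j6 -0.057
```

```bash
python3 -m handwheel '[[0,0,0,-0.15,-1],[0,0,0,0,-1]]' 30 >/dev/null;python3 st.py
```

```text
t 10.5 jaw -12.35 pos [ 0.5274 -0.1335  0.1171] F [-7.7  3.1  5.6] T [ 0.626  1.188 -0.358] open 0.0112 j6 -0.079
```

Run:
```python
from h import *
from rig import manip
c=manip.capture("side");cv2.imwrite("pics/4z.png",cv2.resize(c["img"][225:305,310:410,::-1],(750,600),interpolation=cv2.INTER_CUBIC))
```

```text
(no output)
```

View pics/4z.png

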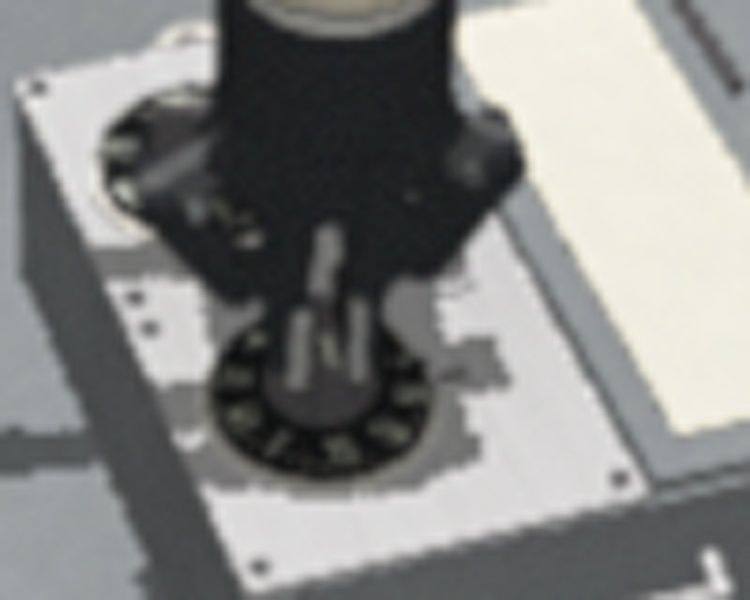

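```bash
python3 -m handwheel '[[0,0,0,-0.12,-1],[0,0,0,0,-1]]' 30 >/dev/null;python3 st.py
```

```text
t 10.75 jaw -11.36 pos [ 0.5274 -0.1335  0.1171] F [-7.5  4.8  5.9] T [ 0.589  1.218 -0.541] open 0.0109 j6 -0.096
```

The torque climbs steadily to 0.54 N m, well above a click, so this is the catch. I'll back off and test the other side of the play.

```bash
python3 -m handwheel '[[0,0,0,0.2,-1],[0,0,0,0.2,-1],[0,0,0,0,-1]]' 30 >/dev/null;python3 st.py
```

```text
t 11.05 jaw -14.77 pos [ 0.5275 -0.1335  0.1171] F [-6.3  3.8  5.8] T [ 0.728  1.187 -0.091] open 0.0111 j6 -0.036
```

```bash
python3 -m handwheel '[[0,0,0,0.15,-1],[0,0,0,0.15,-1],[0,0,0,0,-1]]' 30 >/dev/null;python3 st.py
```

```text
t 11.35 jaw -17.34 pos [ 0.5276 -0.1335  0.117 ] F [-6.4  3.6  6.3] T [ 0.692  1.064 -0.022] open 0.0111 j6 0.009
```

```bash
python3 -m handwheel '[[0,0,0,0.15,-1],[0,0,0,0,-1]]' 30 >/dev/null;python3 st.py
```

```text
t 11.55 jaw -18.59 pos [ 0.5276 -0.1335  0.117 ] F [-6.7  3.7  6.2] T [0.771 1.076 0.131] open 0.0111 j6 0.031
```

```bash
python3 -m handwheel '[[0,0,0,0.15,-1],[0,0,0,0,-1]]' 30 >/dev/null;python3 st.py
```

```text
t 11.75 jaw -19.84 pos [ 0.5276 -0.1336  0.1171] F [-5.8  3.6  5.4] T [0.767 1.072 0.401] open 0.0109 j6 0.053
```

Torque is symmetric on both sides (-0.36 at -12.4°, +0.40 at -19.8°), so the right dial is caught, centred at about -16.1°. I'll recentre, let go and rise.

```bash
python3 -m handwheel '[[0,0,0,-0.22,-1],[0,0,0,-0.21,-1],[0,0,0,0,-1],[0,0,0,0,-0.8],[0,0,0,0,-0.5],[0,0,0,0,-0.1],[0,0,0,0,-0.1],[-0.8,0,0,0,-0.1],[-1,0,0,0,-0.1],[-1,0,0,0,-0.1],[0,0,0,0,-0.1]]' 40 >/dev/null;python3 st.py
python3 - <<'E'
from h import *
from rig import manip
o=manip.observe();plan(o,[*(DL+[0,.001]),.17],160+90)
c=manip.capture("side");cv2.imwrite("pics/5z.png",cv2.resize(c["img"][205:305,310:440,::-1],(780,600),interpolation=cv2.INTER_CUBIC))
E
```

```text
t 12.85 jaw -16.2 pos [ 0.5316 -0.1351  0.1764] F [ 0.4 -0.7  0.5] T [-0.006 -0.036 -0.058] open 0.0385 j6 -0.011
pos [ 0.5316 -0.1351  0.1764] x-axis [ 0.007 -0.002 -1.   ] jaw deg -16.2 open 0.0385 t 12.85
shift units [ 0.308  5.906 -1.226]
turn deg ccw 86.2 units -10.03 j6 -0.011321750117191205
```

View pics/5z.png

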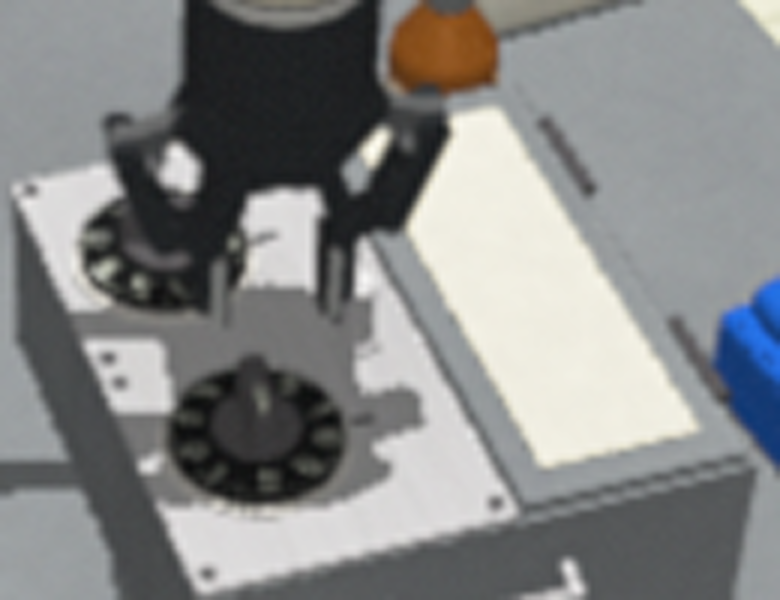

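```bash
python3 -m handwheel '[[0,0.84,-0.18,0,-0.1],[0,0.84,-0.18,0,-0.1],[0,0.84,-0.18,0,-0.1],[0,0.84,-0.18,0,-0.1],[0,0.84,-0.18,0,-0.1],[0,0.84,-0.18,0,-0.1],[0,0.84,-0.18,0,-0.1],[0,0,0,-0.95,-0.1],[0,0,0,-0.95,-0.1],[0,0,0,-0.95,-0.1],[0,0,0,-0.95,-0.1],[0,0,0,-0.95,-0.1],[0,0,0,-0.95,-0.1],[0,0,0,-0.95,-0.1],[0,0,0,-0.95,-0.1],[0,0,0,-0.95,-0.1],[0,0,0,-0.95,-0.1],[0,0,0,-0.5,-0.1],[0,0,0,0,-0.1]]' 40 >/dev/null;python3 st.py
python3 - <<'E'
from h import *
from rig import manip
o=manip.observe();plan(o,[.5398,-.0141,.145],160+90)
c=manip.capture("side");cv2.imwrite("pics/6z.png",cv2.resize(c["img"][195:295,300:430,::-1],(780,600),interpolation=cv2.INTER_CUBIC))
E
```

```text
t 14.8 jaw 69.75 pos [ 0.5365 -0.0141  0.1712] F [-0.4 -0.1 -0.9] T [-0.011 -0.01  -0.001] open 0.0382 j6 -1.29
pos [ 0.5365 -0.0141  0.1712] x-axis [-0.002  0.    -1.   ] jaw deg 69.75 open 0.0382 t 14.8
shift units [ 1.311 -0.157  0.059]
turn deg ccw 0.25 units -0.029 j6 -1.2900084496230613
```

View pics/6z.png

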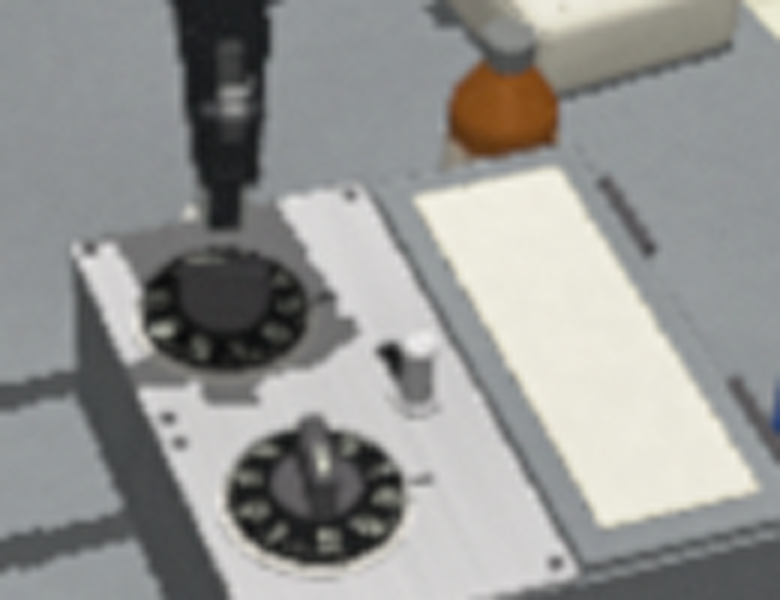

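The fingers are over the left dial at (225,210), with the jaw across the bar, which looks broadside in this view. I'll descend in two stages.

```bash
python3 -m handwheel '[[0.6,-0.155,0.06,0,-0.1],[0.7,0,0,0,-0.1],[0,0,0,0,-0.1]]' 40 >/dev/null;python3 st.py;python3 -m handwheel '[[0.5,0,0,0,-0.1],[0.5,0,0,0,-0.1],[0.35,0,0,0,-0.1],[0,0,0,0,-0.1]]' 40 >/dev/null;python3 st.py
```

```text
t 15.15 jaw 69.71 pos [ 0.5382 -0.0139  0.1433] F [-0.8  0.2 -0.3] T [-0.006  0.017 -0.032] open 0.0384 j6 -1.289
t 15.55 jaw 69.74 pos [ 0.5394 -0.014   0.1182] F [ 0.1 -0.7 -0.3] T [-0.021  0.007  0.012] open 0.0388 j6 -1.289
```

```bash
python3 -m handwheel '[[0,0,0,0,-0.3],[0,0,0,0,-0.5],[0,0,0,0,-0.7],[0,0,0,0,-1],[0,0,0,0,-1],[0,0,0,0,-1]]' 30 >/dev/null; python3 st.py
```

```text
t 16.15 jaw 69.81 pos [ 0.5407 -0.0171  0.1207] F [-1.3 -9.5  1.2] T [-1.633  0.205  0.037] open 0.011 j6 -1.289
```

```bash
python3 -m handwheel '[[0,-0.05,-0.1,0,-1],[0,-0.03,-0.06,0,-1],[0,0,0,0,-1]]' 30 >/dev/null; python3 st.py
```

```text
t 16.45 jaw 69.73 pos [ 0.5407 -0.0173  0.1207] F [-3.8  0.2  6. ] T [0.019 0.67  0.018] open 0.0111 j6 -1.296
```

```bash
python3 -m handwheel '[[-0.04,0,0.02,0.2,-1],[0,0.01,0,0.3,-1],[0,0,0,0.3,-1],[0,0,0,0,-1]]' 30 >/dev/null; python3 st.py
```

```text
t 16.85 jaw 62.88 pos [ 0.5406 -0.0174  0.1207] F [-2.7 -1.8  1.6] T [-0.49   0.383 -0.08 ] open 0.0113 j6 -1.175
```

```bash
python3 -m handwheel '[[0,0,0,0.3,-1],[0,0,0,0.3,-1],[0,0,0,0.3,-1],[0,0,0,0.3,-1],[0,0,0,0,-1]]' 30 >/dev/null; python3 st.py
```

```text
t 17.35 jaw 52.61 pos [ 0.5405 -0.0177  0.1207] F [-3.6 -4.3  1.8] T [-0.731  0.558 -0.119] open 0.0114 j6 -0.996
```

```bash
python3 -m handwheel '[[0,0,0,0.3,-1],[0,0,0,0.3,-1],[0,0,0,0.3,-1],[0,0,0,0,-1]]' 30 >/dev/null; python3 st.py
```

```text
t 17.75 jaw 44.9 pos [ 0.5403 -0.0179  0.1207] F [-3.6 -4.8  2.7] T [-0.826  0.633 -0.087] open 0.0105 j6 -0.861
```

```bash
python3 -m handwheel '[[0,0,0,0.25,-1],[0,0,0,0.2,-1],[0,0,0,0.2,-1],[0,0,0,0,-1]]' 30 >/dev/null; python3 st.py
```

```text
t 18.15 jaw 39.33 pos [ 0.5402 -0.018   0.1207] F [-4.3 -4.7  3.3] T [-0.904  0.721 -0.1  ] open 0.0112 j6 -0.764
```

```bash
python3 -m handwheel '[[0,0,0,0.15,-1],[0,0,0,0.15,-1],[0,0,0,0,-1]]' 30 >/dev/null; python3 st.py
```

```text
t 18.45 jaw 36.76 pos [ 0.5401 -0.018   0.1207] F [-4.6 -4.5  3.3] T [-0.815  0.777  0.029] open 0.0112 j6 -0.719
```

```bash
python3 -m handwheel '[[0,0,0,0.15,-1],[0,0,0,0.15,-1],[0,0,0,0,-1]]' 30 >/dev/null; python3 st.py
```

```text
t 18.75 jaw 34.19 pos [ 0.54   -0.0181  0.1206] F [-5.1 -5.2  2.8] T [-0.907  0.808 -0.046] open 0.0113 j6 -0.674
```

```bash
python3 -m handwheel '[[0,0,0,0.15,-1],[0,0,0,0.15,-1],[0,0,0,0,-1]]' 30 >/dev/null; python3 st.py
```

```text
t 19.05 jaw 31.61 pos [ 0.54   -0.0181  0.1207] F [-5.6 -4.7  3.7] T [-0.99   0.804 -0.009] open 0.011 j6 -0.629
```

```bash
python3 -m handwheel '[[0,0,0,0.15,-1],[0,0,0,0.15,-1],[0,0,0,0,-1]]' 30 >/dev/null; python3 st.py
```

```text
t 19.35 jaw 29.03 pos [ 0.5399 -0.0182  0.1206] F [-5.8 -4.5  3.9] T [-1.02   0.817 -0.04 ] open 0.0112 j6 -0.584
```

```bash
python3 -m handwheel '[[0,0,0,0.15,-1],[0,0,0,0.15,-1],[0,0,0,0,-1]]' 30 >/dev/null; python3 st.py
```

```text
t 19.65 jaw 26.46 pos [ 0.5399 -0.0182  0.1206] F [-5.7 -6.   3. ] T [-0.972  0.867 -0.024] open 0.0112 j6 -0.539
```

```bash
python3 -m handwheel '[[0,0,0,0.15,-1],[0,0,0,0.15,-1],[0,0,0,0,-1]]' 30 >/dev/null; python3 st.py
```

```text
t 19.95 jaw 23.85 pos [ 0.5398 -0.0183  0.1207] F [-5.5 -5.4  4.4] T [-1.105  0.956 -0.236] open 0.0111 j6 -0.494
```

```bash
python3 -m handwheel '[[0,0,0,0.15,-1],[0,0,0,0,-1]]' 30 >/dev/null; python3 st.py
```

```text
t 20.15 jaw 22.57 pos [ 0.5397 -0.0183  0.1206] F [-6.  -4.5  4.1] T [-1.06   0.871 -0.14 ] open 0.0112 j6 -0.471
```

```bash
python3 -m handwheel '[[0,0,0,0.15,-1],[0,0,0,0,-1]]' 30 >/dev/null; python3 st.py
```

```text
t 20.35 jaw 21.3 pos [ 0.5397 -0.0183  0.1206] F [-7.3 -5.9  4.3] T [-1.027  0.961 -0.048] open 0.0112 j6 -0.449
```

```bash
python3 -m handwheel '[[0,0,0,0.15,-1],[0,0,0,0,-1]]' 30 >/dev/null; python3 st.py
```

```text
t 20.55 jaw 20.01 pos [ 0.5397 -0.0183  0.1206] F [-6.  -5.6  4.4] T [-1.06   0.983 -0.008] open 0.011 j6 -0.426
```

```bash
python3 -m handwheel '[[0,0,0,0.15,-1],[0,0,0,0,-1]]' 30 >/dev/null; python3 st.py
```

```text
t 20.75 jaw 18.73 pos [ 0.5396 -0.0183  0.1207] F [-5.7 -5.1  4.1] T [-1.028  0.97   0.03 ] open 0.0114 j6 -0.404
```

```bash
python3 -m handwheel '[[0,0,0,0.15,-1],[0,0,0,0,-1]]' 30 >/dev/null; python3 st.py
```

```text
t 20.95 jaw 17.46 pos [ 0.5396 -0.0183  0.1206] F [-5.8 -6.1  5.1] T [-1.003  1.023  0.154] open 0.0109 j6 -0.382
```

```bash
python3 -m handwheel '[[0,0,0,0.15,-1],[0,0,0,0,-1]]' 30 >/dev/null; python3 st.py
```

```text
t 21.15 jaw 16.21 pos [ 0.5396 -0.0183  0.1206] F [-6.8 -5.1  4.7] T [-0.99   1.027  0.351] open 0.0111 j6 -0.36
```

```bash
python3 -m handwheel '[[0,0,0,0.12,-1],[0,0,0,0,-1]]' 30 >/dev/null; python3 st.py
```

```text
t 21.35 jaw 15.21 pos [ 0.5396 -0.0183  0.1207] F [-6.6 -6.   4.5] T [-0.98   1.007  0.557] open 0.0114 j6 -0.342
```

```bash
python3 -m handwheel '[[0,0,0,-0.25,-1],[0,0,0,-0.25,-1],[0,0,0,-0.15,-1],[0,0,0,0,-1]]' 30 >/dev/null; python3 st.py
```

```text
t 21.75 jaw 20.76 pos [ 0.5397 -0.0183  0.1206] F [-5.4 -5.3  5.3] T [-0.979  0.931  0.003] open 0.0106 j6 -0.44
```

```bash
python3 -m handwheel '[[0,0,0,-0.15,-1],[0,0,0,-0.12,-1],[0,0,0,0,-1]]' 30 >/dev/null; python3 st.py
```

```text
t 22.05 jaw 23.03 pos [ 0.5397 -0.0182  0.1207] F [-5.2 -5.5  4. ] T [-1.043  0.909 -0.186] open 0.0112 j6 -0.479
```

```bash
python3 -m handwheel '[[0,0,0,-0.15,-1],[0,0,0,0,-1]]' 30 >/dev/null; python3 st.py
```

```text
t 22.25 jaw 24.28 pos [ 0.5398 -0.0182  0.1207] F [-5.6 -5.7  3.2] T [-1.003  0.966 -0.446] open 0.0112 j6 -0.501
```

The left dial is caught as well (+0.56 and -0.45 N m on either side, centre about 20.1°). I'll recentre, release and rise.

```bash
python3 -m handwheel '[[0,0,0,0.25,-1],[0,0,0,0.24,-1],[0,0,0,0,-1],[0,0,0,0,-0.8],[0,0,0,0,-0.5],[0,0,0,0,-0.2],[0,0,0,0,-0.2],[-0.8,0,0,0,-0.2],[-1,0,0,0,-0.2],[-1,0,0,0,-0.2],[0,0,0,0,-0.2]]' 30 >/dev/null;python3 st.py
python3 - <<'E'
from h import *
from rig import manip
o=manip.observe();plan(o,[*BO,.17],84)
for n,a in(("side",(195,300)),("top",(130,295))):
    c=manip.capture(n);r,k=a;cv2.imwrite(f"pics/7{n}.png",cv2.resize(c["img"][r:r+110,k:k+145,::-1],(780,592),interpolation=cv2.INTER_CUBIC))
E
```

```text
t 23.35 jaw 20.02 pos [ 0.5437 -0.017   0.1801] F [ 1.1 -1.  -0.1] T [0.045 0.026 0.048] open 0.0343 j6 -0.427
pos [ 0.5437 -0.017   0.1801] x-axis [ 0.007 -0.    -1.   ] jaw deg 20.02 open 0.0343 t 23.35
shift units [ 0.521 -4.567  1.097]
turn deg ccw 63.98 units -7.445 j6 -0.4269077709312831
```

View pics/7side.png

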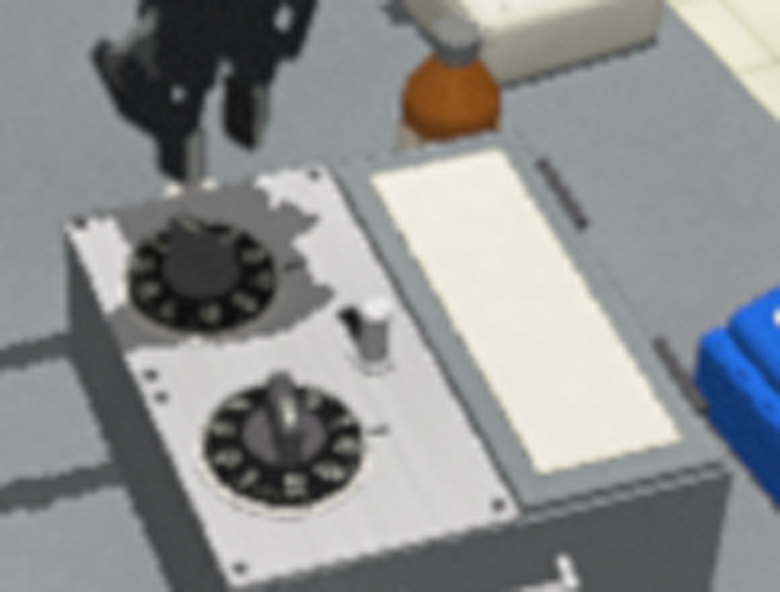

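Both dials are released, with the bolt handle at (375,330). I'll move above it with the jaw along the slot.

```bash
python3 -m handwheel '[[0,-0.9,0.2,0,-0.1],[0,-0.9,0.2,0,-0.1],[0,-0.9,0.2,0,-0.1],[0,-0.9,0.2,0,-0.1],[0,-0.9,0.2,0,-0.1],[0,0,0,-0.95,-0.1],[0,0,0,-0.95,-0.1],[0,0,0,-0.95,-0.1],[0,0,0,-0.95,-0.1],[0,0,0,-0.95,-0.1],[0,0,0,-0.95,-0.1],[0,0,0,-0.95,-0.1],[0,0,0,-0.8,-0.1],[0,0,0,0,-0.1],[0,0,0,0,-0.1]]' 30 >/dev/null
python3 - <<'E'
from h import *
from rig import manip
o=manip.observe();plan(o,[*BO,.15],84)
for n,a in(("side",(195,300)),):
    c=manip.capture(n);r,k=a;cv2.imwrite(f"pics/8{n}.png",cv2.resize(c["img"][r:r+110,k:k+145,::-1],(780,592),interpolation=cv2.INTER_CUBIC))
E
```

```text
pos [ 0.5908 -0.0957  0.1765] x-axis [-0.  0. -1.] jaw deg 83.81 open 0.0381 t 24.95
shift units [ 1.326 -0.24   0.044]
turn deg ccw 0.19 units -0.022 j6 -1.6649118318799134
```

View pics/8side.png

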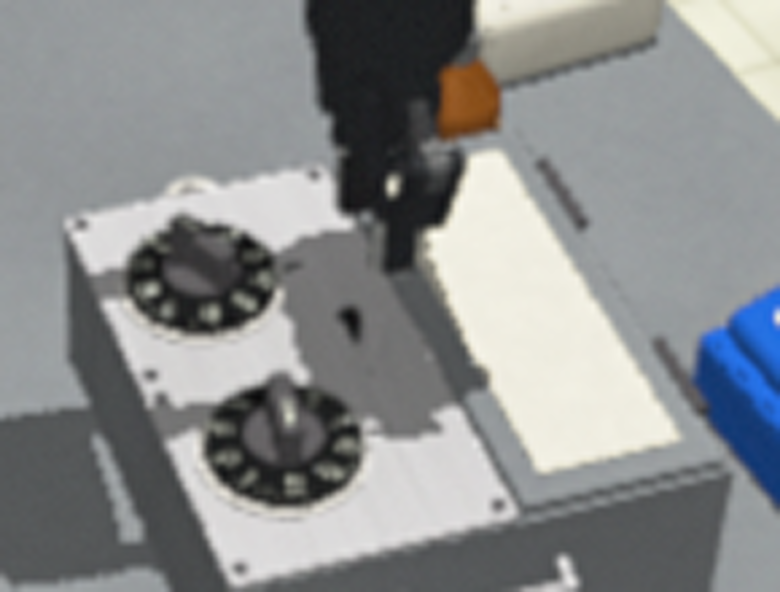

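```bash
python3 -m handwheel '[[0.6,-0.24,0.04,0,-0.1],[0.8,0,0,0,-0.1],[0.3,0,0,0,-0.1],[0,0,0,0,-0.1]]' 30 >/dev/null; python3 st.py; python3 -m handwheel '[[0.4,0,0,0,-0.1],[0,0,0,0,-0.1]]' 30 >/dev/null; python3 st.py
python3 - <<'E'
from h import *
from rig import manip
c=manip.capture("side");r,k=205,330;cv2.imwrite(f"pics/9.png",cv2.resize(c["img"][r:r+70,k:k+90,::-1],(771,600),interpolation=cv2.INTER_CUBIC))
E
```

```text
t 25.4 jaw 84.0 pos [ 0.5935 -0.0942  0.1398] F [-0.2  0.5  0.4] T [0.015 0.011 0.035] open 0.0383 j6 -1.665
t 25.6 jaw 84.01 pos [ 0.5947 -0.0945  0.1336] F [-0.2 -0.2 -0.1] T [-0.016  0.072  0.004] open 0.0387 j6 -1.665
```

View pics/9.png

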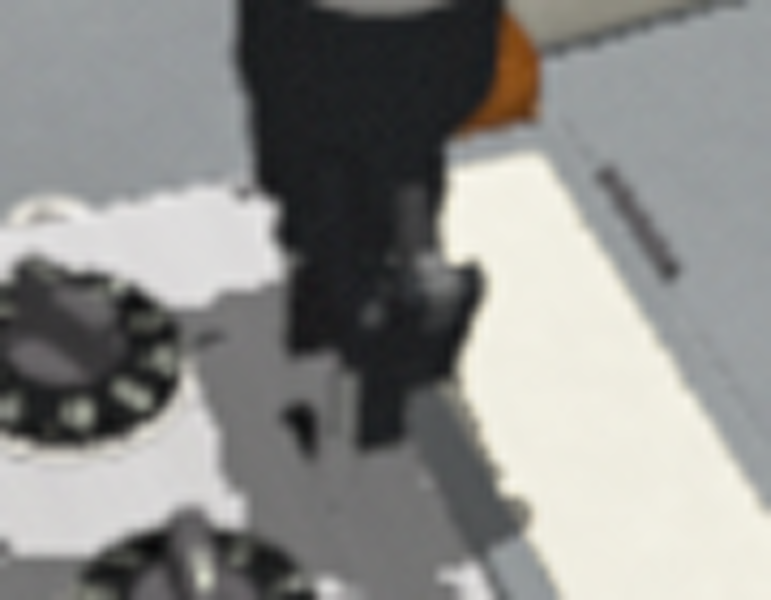

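```bash
python3 -m handwheel '[[0.5,0.08,0,0,-0.1],[0.4,0,0,0,-0.1],[0,0,0,0,-0.1]]' 30 >/dev/null; python3 st.py; python3 -m handwheel '[[0.2,0,0,0,-0.1],[0,0,0.25,0,-0.1],[0,0,0.25,0,-0.1],[0,0,0,0,-0.1]]' 30 >/dev/null; python3 st.py
```

```text
t 25.95 jaw 84.01 pos [ 0.5923 -0.0942  0.1148] F [-0.4 -0.   0. ] T [ 0.032  0.017 -0.04 ] open 0.0385 j6 -1.665
t 26.35 jaw 84.05 pos [ 0.5949 -0.084   0.1128] F [-0.8 -0.3 -0. ] T [-0.028  0.058  0.036] open 0.0384 j6 -1.648
```

```bash
python3 -m handwheel '[[0,0,0.12,0,-0.1],[0,0,0.12,0,-0.1],[0,0,0,0,-0.1]]' 30 >/dev/null; python3 st.py
```

```text
t 26.65 jaw 84.02 pos [ 0.5954 -0.0798  0.1128] F [-1.4 -2.5  1.2] T [-0.484  0.061 -0.007] open 0.0386 j6 -1.641
```

```bash
python3 -m handwheel '[[0,0,0.1,0,-0.1],[0,0,0,0,-0.1]]' 30 >/dev/null; python3 st.py
```

```text
t 26.85 jaw 84.01 pos [ 0.5956 -0.0777  0.1128] F [-0.9 -3.6 -0.5] T [-0.504  0.096 -0.027] open 0.0385 j6 -1.637
```

```bash
python3 -m handwheel '[[0,0,0.1,0,-0.1],[0,0,0,0,-0.1]]' 30 >/dev/null; python3 st.py
```

```text
t 27.05 jaw 84.01 pos [ 0.5958 -0.0756  0.1128] F [-1.1 -2.8 -0. ] T [-0.481  0.089  0.048] open 0.0388 j6 -1.634
```

The bolt slides at about 3 N, already past the 1.5 mm bar point, so both dials are holding.

```bash
python3 -m handwheel '[[0,0,0.12,0,-0.1],[0,0,0.12,0,-0.1],[0,0,0.12,0,-0.1],[0,0,0,0,-0.1]]' 30 >/dev/null; python3 st.py
```

```text
t 27.45 jaw 84.02 pos [ 0.5966 -0.068   0.1128] F [-0.4 -2.6  1.4] T [-0.378  0.087  0.023] open 0.0386 j6 -1.622
```

```bash
python3 -m handwheel '[[0,0,0.12,0,-0.1],[0,0,0.12,0,-0.1],[0,0,0.12,0,-0.1],[0,0,0,0,-0.1]]' 30 >/dev/null; python3 st.py
```

```text
t 27.85 jaw 84.02 pos [ 0.5973 -0.0606  0.1127] F [-0.5 -1.2 -0.3] T [-0.1    0.031  0.049] open 0.0386 j6 -1.61
```

```bash
python3 -m handwheel '[[0,0,0.1,0,-0.1],[0,0,0.1,0,-0.1],[0,0,0,0,-0.1]]' 30 >/dev/null; python3 st.py
```

```text
t 28.15 jaw 84.06 pos [ 0.5975 -0.059   0.1126] F [-1.4 -7.2  0.2] T [-1.154  0.143  0.009] open 0.0381 j6 -1.603
```

```bash
python3 -m handwheel '[[0,0,0.1,0,-0.1],[0,0,0,0,-0.1]]' 30 >/dev/null; python3 st.py
```

```text
t 28.35 jaw 84.07 pos [ 0.5975 -0.0588  0.1126] F [ -2.1 -13.   -0. ] T [-1.97   0.279  0.029] open 0.0386 j6 -1.6
```

Run:
```python
from h import *
from rig import manip
c=manip.capture("side");r,k=195,300;cv2.imwrite(f"pics/10.png",cv2.resize(c["img"][r:r+110,k:k+145,::-1],(780,592),interpolation=cv2.INTER_CUBIC))
```

```text
(no output)
```

View pics/10.png

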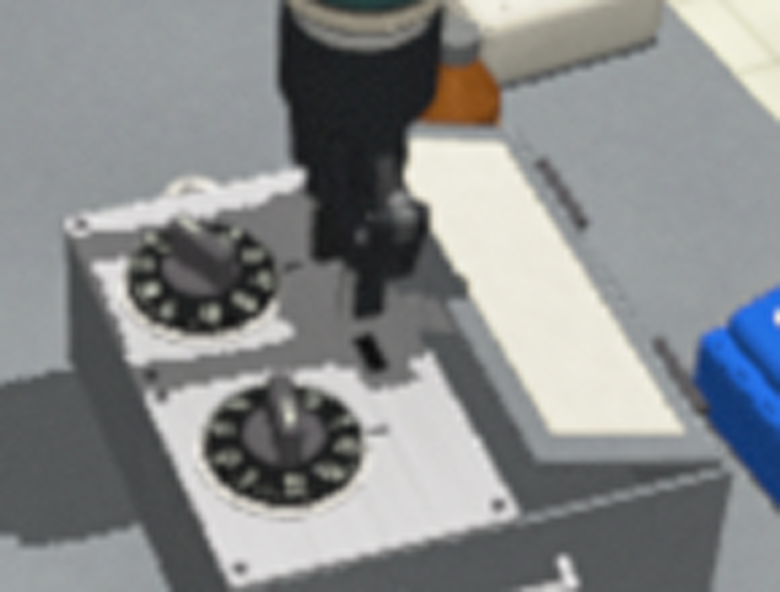

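The lid is up and the bolt is firm on its end stop (13 N, no movement). I'll back off the handle and rise.

```bash
python3 -m handwheel '[[0,0,-0.3,0,-0.1],[0,0,-0.3,0,-0.1],[0,0,0,0,-0.1]]' 30 >/dev/null; python3 st.py; python3 -m handwheel '[[-0.5,0,0,0,-0.1],[-1,0,0,0,-0.1],[-1,0,0,0,-0.1],[-1,0,0,0,-0.1],[-1,0,0,0,-0.1],[-1,0,0,0,-0.1],[-1,0.5,0,0,-0.1],[0,1,0,0,-0.1],[0,1,0,0,-0.1],[0,1,0,0,-0.1],[0,0,-1,0,-0.1],[0,0,-1,0,-0.1],[0,0,-1,0,-0.1],[0,0,-1,0,-0.1],[0,0,-1,0,-0.1],[0,0,-1,0,-0.1],[0,0,-1,0,-0.1],[0,0,-1,0,-0.1],[0,0,0,0,-0.1],[0,0,0,0,-0.1]]' 30 >/dev/null; python3 st.py
python3 - <<'E'
from h import *
from rig import manip
for n,a in(("side",(195,300)),("top",(130,295))):
    c=manip.capture(n);r,k=a;cv2.imwrite(f"pics/11{n}.png",cv2.resize(c["img"][r:r+110,k:k+145,::-1],(780,592),interpolation=cv2.INTER_CUBIC))
    cv2.imwrite(f"pics/11{n}f.png",c["img"][:,:,::-1])
E
```

```text
t 28.7 jaw 83.97 pos [ 0.5966 -0.0675  0.1126] F [-0.2  0.   0.1] T [ 0.076 -0.063  0.021] open 0.0381 j6 -1.621
t 30.7 jaw 83.97 pos [ 0.5105 -0.2189  0.2432] F [-0.3 -0.  -0.5] T [ 0.007  0.057 -0.013] open 0.0384 j6 -1.916
```

View pics/11side.png

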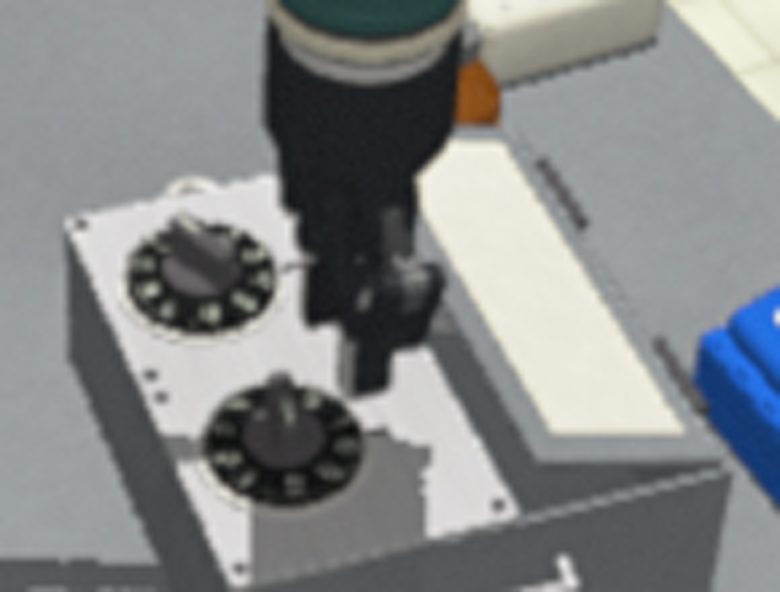

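View pics/11topf.png

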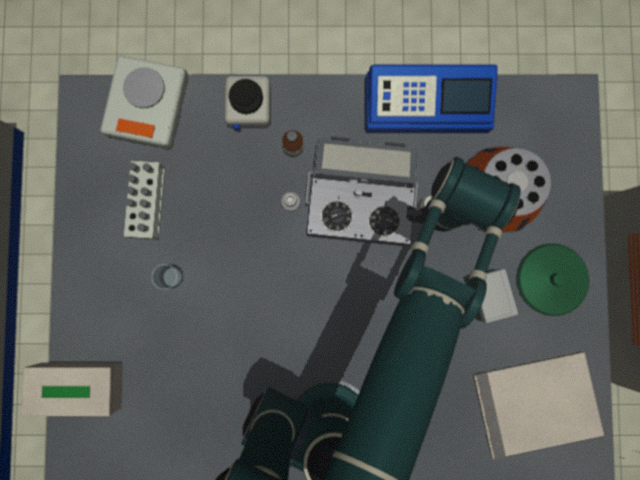

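Run:
```python
from h import *
t=cv2.imread("pics/11topf.png")[170:230,305:395]; cv2.imwrite("pics/12.png",cv2.resize(t,None,fx=8,fy=8,interpolation=cv2.INTER_CUBIC))
```

```text
(no output)
```

View pics/12.png

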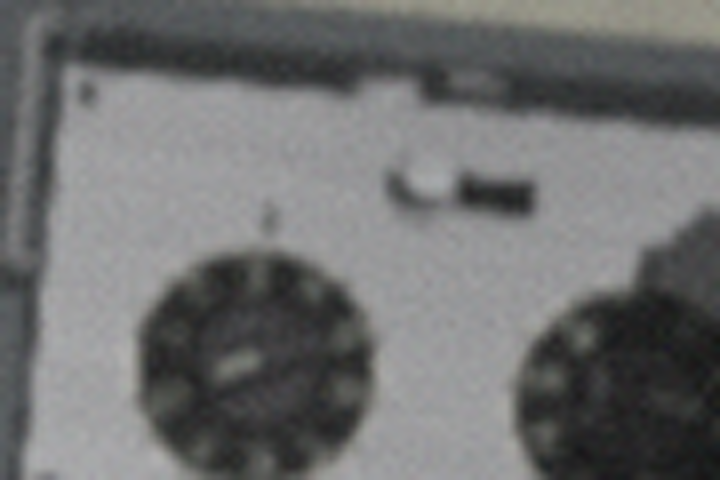

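Run:
```python
from h import *
from rig import manip
T=manip.capture("top")
a=onz(T,z2(369,314,295,130,5),.134); b=onz(T,z2(434,181,305,170,8),.134)
print(a,b,np.linalg.norm(a-b))
print(manip.job_done())
```

```text
[ 0.59563085 -0.09291069  0.134     ] [ 0.59615514 -0.06918376  0.134     ] 0.02373272086615849
the job is handed in; nothing more can be done
None
```

The lock box is open and the job is handed in, finished at about 31 s of the 72 s limit. No verdict was reported.

- **Right dial:** I turned it slowly anticlockwise until it caught at about 4.53 rad. The catch was firm in both directions (-0.54 and +0.40 N m, under the 1.5 N m limit). I centred it and let go.
- **Left dial:** I turned it clockwise until it caught at about 2.02 rad. It was also firm both ways (+0.56 and -0.45 N m). I centred it and let go.
- **Bolt:** It slid across at about 3 N and came to rest against a firm stop at 13 N. I took that stop as fully open.
- **Lid:** The side picture shows it sprung up. I judged this by eye and did not measure its angle.
- **Last checks:** The gripper had moved clear of the box and the contact forces read about zero. In the top picture the things around the box look unmoved where they are visible. The arm hid the right of the box, including the reagent jar, the rotor key and part of the tip box.

**Check that disagreed:** measured from the top pictures, the handle moved 23.7 mm rather than the 26 mm of a fully open bolt. Pixel error is about 2 mm, and the finger also moved only about 22 mm from where contact was first felt. Combined with the firm stop, I believe the bolt is fully open. But 23.7 mm leaves only a small margin over the 22.5 mm needed, and I computed it in the same script that handed the job in, so I could not act on it.

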